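# Press the flanged bushing into a cart wheel's hub

## Robot

A 6-joint arm with a two-finger parallel gripper is mounted at the origin on the work surface. World frame = base frame: x ahead of the robot, y to its left, z up, the work surface at z = 0. Lengths are in m, angles in rad, forces in N, time in s.
With the tool pointing down it reaches from about 0.375 to 0.75 m from the base axis. Payload 9 kg.
Tool frame: the origin (TCP) lies at the very end of the fingers, on their centre line; the grasp point (between the pads) lies 19 mm behind it; z points along the fingers, y is the line along which they close (so a half turn about z gives the same grasp; the last joint's range is limited). The gripper opens to 85 mm and grips with 20 to 120 N. Pads are 22 mm wide; open, the fingers measure 114 mm over their backs; the gripper's body (76 mm by 85 mm) begins 54 mm behind the grasp point. The pads swing forward as they close: fully open they stand 13 mm farther back than shut.
Start: joints at [0.901, 0.104, 0.097, 1.564, 0, 1.353], TCP at [0.262, 0.54, 0.231] pointing down, gripper open.
Joint ranges: [-2.99, 2.99], [-0.84, 1.86], [-1.1, 1.16], [-1.84, 2.11], [-1.51, 1.56], [-3.14, 3.14]. Speed limits (rad/s): [2.22, 2.22, 2.57, 3.14, 3.14, 3.14].

## Interface

Orientations are given as a unit quaternion [x, y, z, w].
In Python, from station import ctrl, optics, job gives the robot as it stands.
- The arm moves only by the tool servo_tool, never from a script. Its arguments are lists of equal length, an entry for each row: "delta_pos": the shift along the tool's x, y, z in m, a list of three; "rot": the turn, a rotation vector about the tool's x, y, z in rad, a list of three. A call has exactly 8 rows; each row shifts and turns the commanded pose from where the row before left it, along the tool's axes as they then stand; what a row does not reach is not made up. A row lasts 1/10 s, in which the tool goes at most 50 mm and 8.59 degrees, less where a joint would pass 70% of its speed; a pose out of reach is approached as far as the arm can. A call is refused whole if a number of a shift passes 0.05 or a number of a turn 0.15, either way. A call with a gripper value outside its range is refused whole. "claw" is the gripper's target within -1 to 1 (fully open at 1, half-way at 0, shut at -1), set as the call begins (left out, the last holds). The fingers move at their own pace and stop on an object; "newtons" is the grip in N (left out, the last holds). Time passes only in rows, so rows that do not move let the fingers close, or fill a call up. It gives the time, the measured TCP pose, the force, the opening and the grip force at its end, in the units of the state.
- ctrl.sense(): the state, without advancing time (a new reading comes with each control period).
- optics.snapshot(name): name is "side" or "top"; returns a dict with "pixels" (420x560x3 uint8, blue, green, red), "fovy" (degrees; the focal length in pixels is half the picture's height over the tangent of half this angle, whatever the lens; pixels are square), "cx", "cy" (the principal point, pixels), "D" ([k1, k2, p1, p2, k3] as OpenCV has them; the pictures are not rectified), "eye" and "attitude" of the camera in the world. Camera axes: x right, y down, z forward; pixel columns grow to the right and rows downward; lengths in m; the calibration is good to about 2 mm. A picture is of the moment at which its call begins. There is no depth.
- job.job_done(): hands the job in; it is judged then, once.
The state is a dict: "time_s": time; "qpos": joint angles; "qvel": joint speeds; "joint_torque": joint torques, N m; "eef_pos": TCP position; "tool_rot": TCP orientation; "ft_force": force on the tool from outside, world axes, zero at the start; "ft_torque": the same for the moment, N m; "opening": opening from 0.0 (shut) to 1.0 (fully open); "grasp_force": force on a finger pad.
Only numpy, scipy, OpenCV 4.12 (cv2) and the standard library are available. Lean on these libraries where they do the work, as an engineer would, in place of code of your own. Each camera call takes 0.05 s, during which the arm holds its last target. There are 200 camera calls.

## Task

At the hardware shop counter, take the bushing with the tall round head out of the bushing stand and press it, nose down, into the hub bore of the cart wheel until you feel its head come down on the hub face; then stop pressing and let go. Do not ram it or press on hard once it is home, and leave the other two bushings in the stand.

Things in the scene. Friction and masses are not known exactly. Their poses are not given: they have to be found in the camera images.
- bushing_mid (a point): The brass bushing to fit, upright, 48 mm high, 0.2 kg. Round head 46 mm across, 24 mm high, solid flat top with a dark 12 mm mark. Below it a stem 26 mm across, 24 mm long, tapering over the last 8 mm to a 16 mm nose. Point: its centre, level with the head's underside; z up. It hangs by the head on a steel cup (36 mm outside, rim 50 mm high), so fingers may reach below the head.
- bore (a point): Mouth of the hub bore, at its centre, 75 mm up; z up. Bore 30 mm wide in a steel hub 42 mm wide that rises 30 mm over the tyre of a fixed, flat-lying wheel 180 mm wide. A black seal disc 12-15 mm down slides stiffly: the nose must push it on with 12 N, over 9-12 mm. Home: bushing_mid at this point, head on hub, force rises steeply; 18-25 N is ample, over 60 N harms the hub.
- sleeve_mid (a point): Wrong one, leave it: plain straight brass sleeve without a head, 26 mm across, 60 mm high, standing in another cup. Point: its centre, half-way up. The three like cups stand in one straight row, 100 mm apart, on a fixed wooden board 290 x 90 mm; the three bushings are in them in any order.
- square_mid (a point): Wrong one, leave it: brass bushing with a flat square head 50 x 50 mm, 12 mm thick, 36 mm high in all, hanging in the remaining cup of the row. Point: its centre, half-way up.
Mind the look-alikes: they are no part of the job. Leave any turquoise look-alike of the part that bears bushing_mid alone.

How it is judged:
By the outcome, as a careful person would: the job done as asked, in the order asked, and still so for the second after the job is handed in, with the robot touching nothing.
It also fails if it takes over 48 s, if anything falls off the work surface, if the arm or the gripper's body presses on something with over 40 N, if the wrist force passes 120 N, or if a joint passes its speed limit or range.

## Working session

There is one attempt and no reset: what is moved stays moved. The work goes in short steps, Python scripts to look and compute and a tool call to move; the robot and the scene stay as the last step left them, time stands still between calls to the robot, and variables do not carry over. Pictures are saved under pics/ and viewed, at most 10 in all, crops included, and the job is handed in when it is done.

Besides the shell and the picture viewer there is one more tool, called after ">>>" as name(argument=value, ...), one argument or row to a line, values as JSON. servo_tool: Moves the arm, as the interface text tells. Its arguments: {"type":"object","properties":{"delta_pos":{"type":"array"},"rot":{"type":"array"},"claw":{"type":"number"},"newtons":{"type":"number"}},"required":["delta_pos","rot"]}

```bash
mkdir -p pics; ls
cat > h.py <<'E'
import sys; sys.path.insert(0,'.')
import numpy as np, cv2
from scipy.spatial.transform import Rotation as R
from station import ctrl, optics, job
def cam(s):
    h,w=s["pixels"].shape[:2]; f=h/2/np.tan(np.radians(s["fovy"])/2)
    K=np.array([[f,0,s["cx"]],[0,f,s["cy"]],[0,0,1]]); a=np.array(s["attitude"],float)
    M=R.from_quat(a).as_matrix() if a.size==4 else a.reshape(3,3)
    return K,np.array(s["D"],float),M,np.array(s["eye"],float)
def ray(s,px):
    K,D,M,e=cam(s); n=cv2.undistortPoints(np.array([[px]],float),K,D)[0,0]
    d=M@[n[0],n[1],1]; return e,d/np.linalg.norm(d)
def atz(s,px,z):
    e,d=ray(s,px); return e+d*(z-e[2])/d[2]
def proj(s,P):
    K,D,M,e=cam(s); P=np.atleast_2d(P)
    return cv2.projectPoints((P-e)@M,np.zeros(3),np.zeros(3),K,D)[0][:,0]
def tri(obs):
    A=np.zeros((3,3));b=np.zeros(3)
    for s,p in obs:
        e,d=ray(s,p);Q=np.eye(3)-np.outer(d,d);A+=Q;b+=Q@e
    X=np.linalg.solve(A,b); return X,[float(np.linalg.norm(np.cross(X-ray(s,p)[0],ray(s,p)[1]))) for s,p in obs]
E
python3 - <<'E'
from h import *
import pickle
S={n:optics.snapshot(n) for n in("side","top")}
pickle.dump(S,open('s0.pkl','wb'))
for n,s in S.items():
    cv2.imwrite(f'pics/{n}0.png',s["pixels"]); print(n,{k:v for k,v in s.items() if k!="pixels"})
print(ctrl.sense())
E
```

```text
pics
side {'fovy': 44.82512042655422, 'cx': 278.6118568847957, 'cy': 204.95238802347305, 'D': array([-0.11005566,  0.        ,  0.        ,  0.        ,  0.        ]), 'eye': array([0.44093192, 0.73005434, 0.72033715]), 'attitude': array([-0.05275825,  0.92143521, -0.38462545,  0.01539413])}
top {'fovy': 56.53238541263578, 'cx': 278.41395933615064, 'cy': 206.07132343398771, 'D': array([-0.08526053,  0.        ,  0.        ,  0.        ,  0.        ]), 'eye': array([0.32614051, 0.07626079, 0.77087375]), 'attitude': array([-0.67461684,  0.7295777 , -0.08233818,  0.07634739])}
{'time_s': 0.1, 'qpos': array([ 9.01311184e-01,  1.04659948e-01,  9.65327888e-02,  1.56389521e+00,
       -2.23999156e-05,  1.35311742e+00]), 'qvel': array([ 0.00015687, -0.0015609 ,  0.00103817,  0.00157768,  0.00066637,
        0.0020889 ]), 'joint_torque': array([ 4.75380250e-03, -5.58203781e+01,  5.04723144e+01,  1.29247532e-02,
       -2.56445119e-04, -3.64231685e-07]), 'eef_pos': array([0.2617474 , 0.53955797, 0.23058032]), 'tool_rot': array([ 2.23986578e-01,  9.74592036e-01, -5.58500589e-04, -2.52979267e-04]), 'ft_force': array([ 0.72789195, -0.17682471,  0.72815367]), 'ft_torque': array([ 0.03753005, -0.01208877,  0.03581093]), 'grasp_force': 0.0, 'opening': 1.0002701392392783}
```

View pics/side0.png

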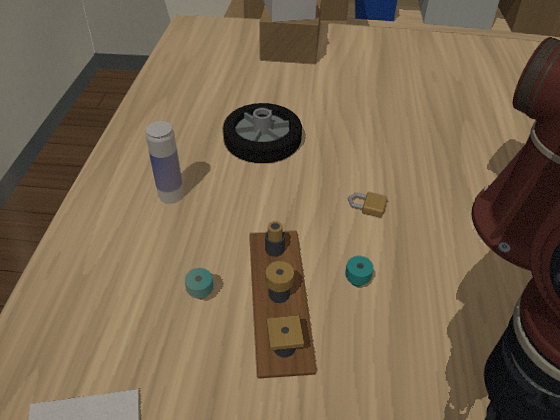

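View pics/top0.png

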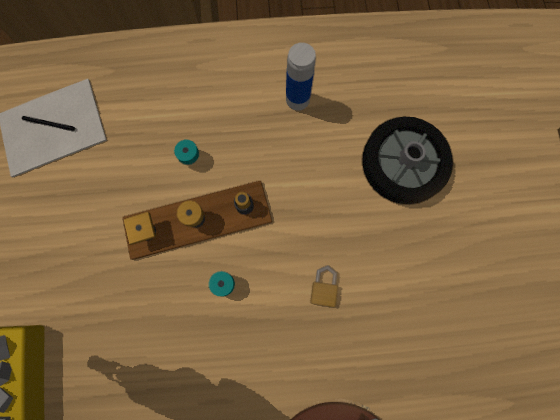

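Side view: sleeve about (275,228), round head about (280,270) and square head about (285,330) in the row, with the wheel hub about (262,117). Top view: square (139,228), round (189,213), sleeve (242,200), hub (414,152). The turquoise round heads are at (186,152) and (221,284) in the top view, off the stand. The brass round head in the middle cup fits the description. I'll confirm it with an enlarged crop.

Run:
```python
from h import *
import pickle
S=pickle.load(open('s0.pkl','rb'))
c=lambda n,x,y,w,h:cv2.resize(S[n]["pixels"][y:y+h,x:x+w],(400,300),interpolation=cv2.INTER_CUBIC)
im=np.vstack([np.hstack([c('side',240,250,80,60),c('top',149,183,80,60)]),np.hstack([c('side',222,90,80,60),c('top',374,122,80,60)])])
cv2.imwrite('pics/crop.png',im)
```

```text
(no output)
```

View pics/crop.png

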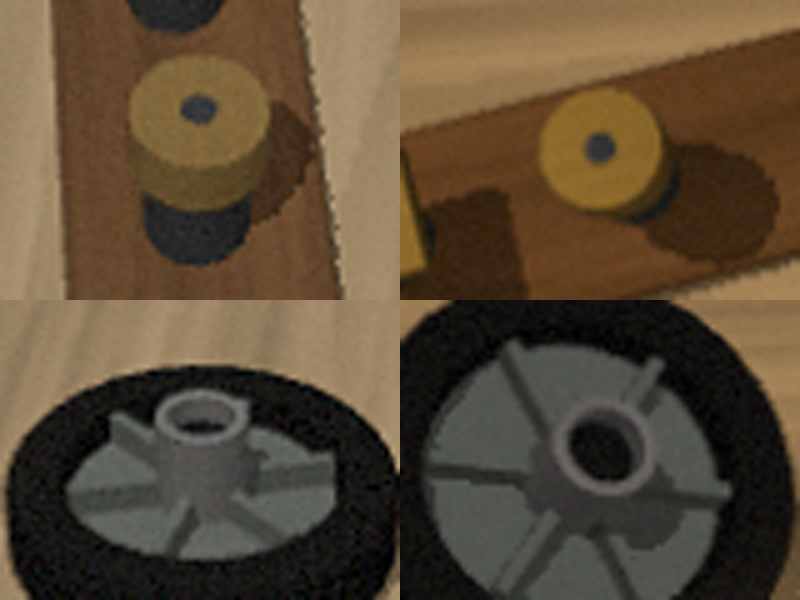

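The crop shows a tall brass head with the dark mark at side (279.4,271.4) and top (188.6,212.2). The hub mouth centre is about side (262,113) and top (414.6,150.8). Now triangulating, with a check on the circle sizes.

Run:
```python
from h import *
import pickle
S=pickle.load(open('s0.pkl','rb')); a,b=S['side'],S['top']
def bb(c,r,n,o,w=0):
    t=np.linspace(0,2*np.pi,90); P=np.c_[c[0]+r*np.cos(t),c[1]+r*np.sin(t),0*t+c[2]]
    q=(proj(S[n],P)-o+.5)*5-.5; return np.r_[q.min(0),q.max(0)].round(0), ((proj(S[n],c)[0]-o+.5)*5-.5).round(1)
def mark(n,u,v,r=5):
    g=cv2.cvtColor(S[n]["pixels"],cv2.COLOR_BGR2HSV)[v-r:v+r+1,u-r:u+r+1,1].astype(float)
    w=np.clip(g.max()*.6-g,0,None); y,x=np.mgrid[-r:r+1,-r:r+1]; return [u+(w*x).sum()/w.sum(),v+(w*y).sum()/w.sum()]
m1,m2=mark('side',279,271),mark('top',189,212); print(m1,m2)
X,e=tri([(a,m1),(b,m2)]); print('head top',X,e)
H,e2=tri([(a,(262,113)),(b,(414.6,150.8))]); print('hub',H,e2)
for n,o in(('side',(240,250)),('top',(149,183))): print(n,bb(X,.023,n,o))
for n,o in(('side',(222,90)),('top',(374,122))): print(n,'outer',bb(H,.021,n,o),'in',bb(H,.015,n,o))
Q,e3=tri([(a,(285,330.5)),(b,(138.7,228))]);L,e4=tri([(a,(275,226)),(b,(242,199.5))]);print('sq',Q,e3,'sl',L,e4)
s=ctrl.sense();print(R.from_quat(s['tool_rot']).as_matrix().round(4))
```

```text
[np.float64(279.20115942028986), np.float64(271.50840579710143)] [np.float64(188.65100175422398), np.float64(212.02252792909243)]
head top [0.48711511 0.22922329 0.07249102] [0.00014365470580324718, 0.00014365470580323693]
hub [ 0.57310061 -0.205026    0.07264033] [0.0004649646200854986, 0.00046496462008537145]
side (array([126.,  53., 269., 168.]), array([197.6, 109.4]))
top (array([138.,  87., 262., 209.]), array([200.2, 147.5]))
side outer (array([154.,  90., 248., 144.]), array([201.1, 116.5])) in (array([167.,  97., 235., 136.]), array([201.1, 116.5]))
top outer (array([151.,  96., 258., 199.]), array([204.9, 147.2])) in (array([166., 111., 243., 184.]), array([204.9, 147.2]))
sq [0.46735783 0.32738704 0.05826091] [6.289230958511356e-05, 6.28923095851604e-05] sl [0.5044062  0.12995591 0.07071584] [0.000759371099109333, 0.0007593710991091845]
[[-8.997e-01  4.366e-01 -7.000e-04]
 [ 4.366e-01  8.997e-01 -1.000e-03]
 [ 2.000e-04 -1.200e-03 -1.000e+00]]
```

>>> servo_tool(
  delta_pos=[
    [0,0,0],
    [0,0,0],
    [0,0,0],
    [0,0,0],
    [0,0,0],
    [0,0,0],
    [0,0,0],
    [0,0,0],
  ],
  rot=[
    [0,0,0.12],
    [0,0,0.12],
    [0,0,0.12],
    [0,0,0.12],
    [0,0,0.12],
    [0,0,0.12],
    [0,0,0.12],
    [0,0,0.1],
  ],
  claw=1,
)

```text
time_s: 0.9
eef_pos: [0.2618, 0.5396, 0.2308]
tool_rot: [0.643, 0.766, -0.0, 0.0]
ft_force: [0.0, -0.4, 0.9]
opening: 0.998
grasp_force: 0.0
```

```bash
cat > go.py <<'E'
from h import *
def go(t):
    s=ctrl.sense();M=R.from_quat(s['tool_rot']).as_matrix()
    print('t',s['time_s'],'p',s['eef_pos'].round(4),'f',s['ft_force'].round(1),'q',s['qpos'].round(2),'op',round(s['opening'],3),'gf',s['grasp_force'])
    print(M.round(4)); print('delta tool',(M.T@(np.array(t)-s['eef_pos'])).round(4))
    yd=np.array([.983,.185,0]);print('yaw err about tool z',np.arctan2(-(M.T@yd)[0],(M.T@yd)[1]).round(4),'z tilt',M[:2,2].round(4))
go([float(v) for v in sys.argv[1:4]])
E
python3 go.py .487 .229 .12
```

```text
t 0.9 p [0.2618 0.5396 0.2308] f [ 0.  -0.4  0.9] q [0.9  0.1  0.1  1.56 0.   2.3 ] op 0.998 gf 0.0
[[-1.733e-01  9.849e-01 -5.000e-04]
 [ 9.849e-01  1.733e-01 -7.000e-04]
 [-5.000e-04 -6.000e-04 -1.000e+00]]
delta tool [-0.3449  0.168   0.1109]
yaw err about tool z -0.0118 z tilt [-0.0005 -0.0007]
```

>>> servo_tool(
  delta_pos=[
    [-0.02,0.01,0],
    [-0.04,0.02,0],
    [-0.045,0.022,0],
    [-0.045,0.022,0.01],
    [-0.045,0.022,0.02],
    [-0.045,0.022,0.02],
    [-0.04,0.02,0.02],
    [-0.03,0.015,0.02],
  ],
  rot=[
    [0,0,0],
    [0,0,0],
    [0,0,0],
    [0,0,0],
    [0,0,0],
    [0,0,0],
    [0,0,0],
    [0,0,0],
  ],
)

```text
time_s: 1.7
eef_pos: [0.4638, 0.2666, 0.1435]
tool_rot: [0.642, 0.767, -0.0, 0.0]
ft_force: [0.6, 0.3, -0.6]
opening: 1.002
grasp_force: 0.0
```

```bash
python3 go.py .487 .229 .12
```

```text
t 1.7 p [0.4638 0.2666 0.1435] f [ 0.6  0.3 -0.6] q [ 0.28 -0.09 -0.26  1.4  -0.    1.67] op 1.002 gf 0.0
[[-1.768e-01  9.843e-01  1.000e-04]
 [ 9.843e-01  1.768e-01 -2.000e-04]
 [-2.000e-04  1.000e-04 -1.000e+00]]
delta tool [-0.0411  0.0162  0.0235]
yaw err about tool z -0.0083 z tilt [ 0.0001 -0.0002]
```

>>> servo_tool(
  delta_pos=[
    [-0.015,0.006,0.01],
    [-0.012,0.006,0.01],
    [-0.008,0.003,0],
    [0,0,0],
    [0,0,0],
    [0,0,0],
    [0,0,0],
    [0,0,0],
  ],
  rot=[
    [0,0,0],
    [0,0,0],
    [0,0,0],
    [0,0,0],
    [0,0,0],
    [0,0,0],
    [0,0,0],
    [0,0,0],
  ],
)

```text
time_s: 2.5
eef_pos: [0.4836, 0.2376, 0.1248]
tool_rot: [0.641, 0.768, 0.0, 0.0]
ft_force: [0.3, 0.4, -0.3]
opening: 0.998
grasp_force: 0.0
```

```bash
python3 go.py .487 .229 .044
python3 - <<'E'
from h import *
for n in("side",):
    s=optics.snapshot(n); cv2.imwrite('pics/side1.png',cv2.resize(s["pixels"][180:360,180:420],(800,600),interpolation=cv2.INTER_CUBIC))
E
```

```text
t 2.5 p [0.4836 0.2376 0.1248] f [ 0.3  0.4 -0.3] q [ 0.21 -0.08 -0.28  1.37  0.    1.6 ] op 0.998 gf 0.0
[[-1.788e-01  9.839e-01  6.000e-04]
 [ 9.839e-01  1.788e-01  2.000e-04]
 [ 1.000e-04  6.000e-04 -1.000e+00]]
delta tool [-0.009   0.0017  0.0808]
yaw err about tool z -0.0063 z tilt [0.0006 0.0002]
```

View pics/side1.png

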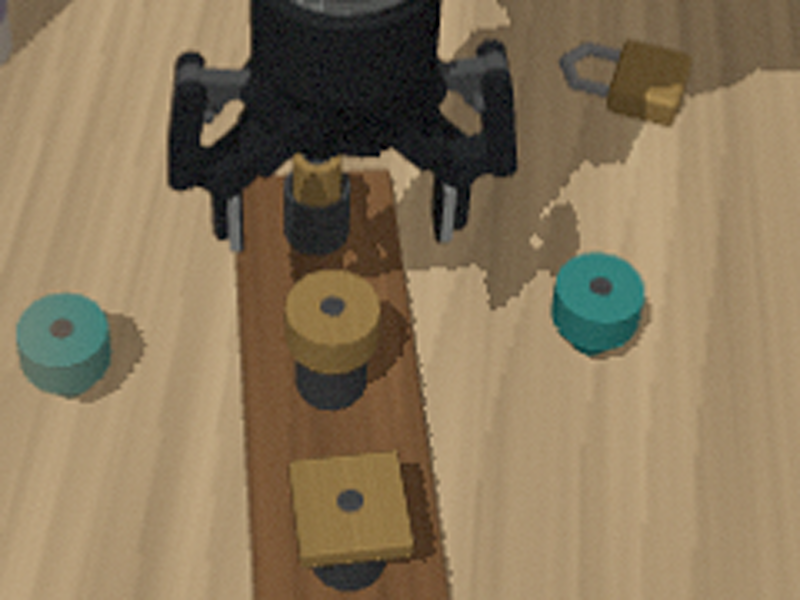

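The picture shows the gripper straight above the stand, with the fingertips at about (250,253) and (312,252) in the full side picture. They straddle the brass head, and the turquoise parts are clear of them. Next I shift over and go down.

>>> servo_tool(
  delta_pos=[
    [-0.005,0.001,0],
    [-0.004,0.0007,0.005],
    [0,0,0.015],
    [0,0,0.02],
    [0,0,0.02],
    [0,0,0.012],
    [0,0,0.006],
    [0,0,0],
  ],
  rot=[
    [0,0,0],
    [0,0,0],
    [0,0,0],
    [0,0,0],
    [0,0,0],
    [0,0,0],
    [0,0,0],
    [0,0,0],
  ],
)

```text
time_s: 3.35
eef_pos: [0.4864, 0.2284, 0.0455]
tool_rot: [0.641, 0.767, -0.001, -0.0]
ft_force: [0.5, 0.2, -0.5]
opening: 1.002
grasp_force: 0.0
```

```bash
python3 go.py .487 .229 .044
python3 - <<'E'
from h import *
s=optics.snapshot("side"); cv2.imwrite('pics/side2.png',cv2.resize(s["pixels"][200:350,200:400],(800,600),interpolation=cv2.INTER_CUBIC))
E
```

```text
t 3.35 p [0.4864 0.2284 0.0455] f [ 0.5  0.2 -0.5] q [ 0.2  -0.03 -0.38  1.22  0.    1.59] op 1.002 gf 0.0
[[-1.78e-01  9.84e-01 -1.40e-03]
 [ 9.84e-01  1.78e-01 -2.00e-04]
 [ 1.00e-04 -1.40e-03 -1.00e+00]]
delta tool [0.0005 0.0007 0.0015]
yaw err about tool z -0.0071 z tilt [-0.0014 -0.0002]
```

View pics/side2.png

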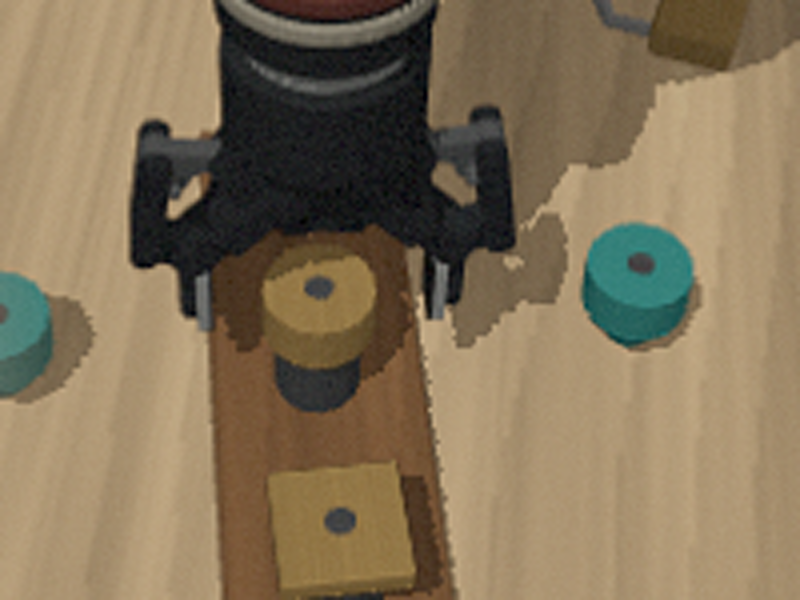

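The fingers sit evenly around the head: tips at crop (205,325) and (437,315), head centre (319,288). Closing now.

>>> servo_tool(
  delta_pos=[
    [0,0,0.001],
    [0,0,0],
    [0,0,0],
    [0,0,0],
    [0,0,0],
    [0,0,0],
    [0,0,0],
    [0,0,0],
  ],
  rot=[
    [0,0,0],
    [0,0,0],
    [0,0,0],
    [0,0,0],
    [0,0,0],
    [0,0,0],
    [0,0,0],
    [0,0,0],
  ],
  claw=-1,
  newtons=90,
)

```text
time_s: 4.2
eef_pos: [0.4878, 0.2287, 0.0466]
tool_rot: [0.641, 0.767, 0.001, 0.001]
ft_force: [-0.5, -0.3, 5.3]
opening: 0.5
grasp_force: 91.1
```

>>> servo_tool(
  delta_pos=[
    [0,0,-0.003],
    [0,0,-0.007],
    [0,0,-0.01],
    [0,0,-0.015],
    [0,0,-0.02],
    [0,0,-0.02],
    [0,0,-0.02],
    [0,0,-0.01],
  ],
  rot=[
    [0,0,0],
    [0,0,0],
    [0,0,0],
    [0,0,0],
    [0,0,0],
    [0,0,0],
    [0,0,0],
    [0,0,0],
  ],
)

```text
time_s: 5.0
eef_pos: [0.488, 0.2288, 0.1536]
tool_rot: [0.641, 0.768, 0.001, 0.001]
ft_force: [0.1, -0.9, -1.3]
opening: 0.501
grasp_force: 91.4
```

```bash
python3 go.py .573 -.205 .14
```

```text
t 5.0 p [0.488  0.2288 0.1536] f [ 0.1 -0.9 -1.3] q [ 0.2  -0.09 -0.24  1.42  0.    1.59] op 0.501 gf 91.39778137207031
[[-1.781e-01  9.840e-01  3.300e-03]
 [ 9.840e-01  1.781e-01  7.000e-04]
 [ 1.000e-04  3.400e-03 -1.000e+00]]
delta tool [-0.442   0.0064  0.0135]
yaw err about tool z -0.0069 z tilt [0.0033 0.0007]
```

>>> servo_tool(
  delta_pos=[
    [-0.01,0,0],
    [-0.025,0,0],
    [-0.04,0,0],
    [-0.042,0,0],
    [-0.042,0,0],
    [-0.042,0,0],
    [-0.042,0,0],
    [-0.042,0,0],
  ],
  rot=[
    [0,0,0],
    [0,0,0],
    [0,0,0],
    [0,0,0],
    [0,0,0],
    [0,0,0],
    [0,0,0],
    [0,0,0],
  ],
)

```text
time_s: 5.8
eef_pos: [0.5371, -0.0542, 0.1495]
tool_rot: [0.641, 0.767, -0.0, -0.001]
ft_force: [1.1, 0.6, -2.3]
opening: 0.506
grasp_force: 91.5
```

>>> servo_tool(
  delta_pos=[
    [-0.042,0,0],
    [-0.042,0.002,0],
    [-0.035,0.002,0],
    [-0.02,0.002,0],
    [-0.01,0,0],
    [0,0,0],
    [0,0,0],
    [0,0,0],
  ],
  rot=[
    [0,0,0],
    [0,0,0],
    [0,0,0],
    [0,0,0],
    [0,0,0],
    [0,0,0],
    [0,0,0],
    [0,0,0],
  ],
)

```text
time_s: 6.6
eef_pos: [0.57, -0.1963, 0.1504]
tool_rot: [0.641, 0.768, 0.0, -0.0]
ft_force: [0.1, -0.4, -2.0]
opening: 0.503
grasp_force: 91.5
```

```bash
python3 go.py .573 -.205 .105
python3 - <<'E'
from h import *
import pickle
S={n:optics.snapshot(n) for n in("side","top")}; pickle.dump(S,open('s1.pkl','wb'))
p=proj(S['side'],[.573,-.205,.1])[0];q=proj(S['top'],[.573,-.205,.1])[0];print(p,q)
c=lambda n,x,y,w,h:cv2.resize(S[n]["pixels"][y:y+h,x:x+w],(400,400),interpolation=cv2.INTER_CUBIC)
cv2.imwrite('pics/ab.png',np.hstack([c('side',222,60,80,80),c('top',364,102,100,100)]))
E
```

```text
t 6.6 p [ 0.57   -0.1963  0.1504] f [ 0.1 -0.4 -2. ] q [-0.55  0.11 -0.04  1.42  0.    0.84] op 0.503 gf 91.53944492340088
[[-1.793e-01  9.838e-01 -2.000e-04]
 [ 9.838e-01  1.793e-01  5.000e-04]
 [ 5.000e-04 -1.000e-04 -1.000e+00]]
delta tool [-0.0092  0.0014  0.0454]
yaw err about tool z -0.0058 z tilt [-0.0002  0.0005]
[261.73268373 102.49585001] [419.48659392 145.80982765]
```

View pics/ab.png

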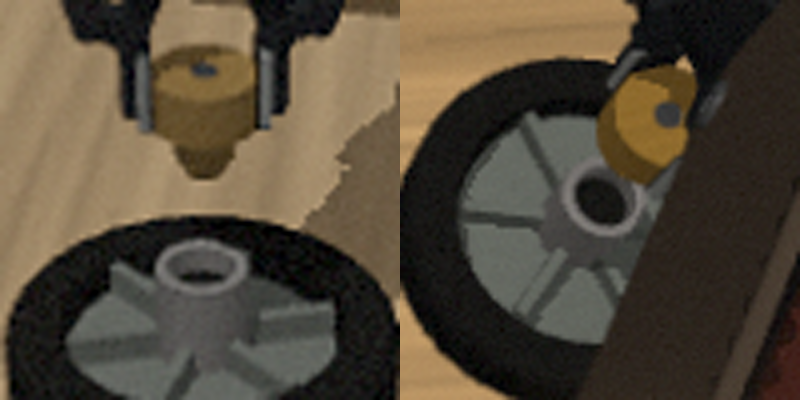

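Both views show the bushing held upright, nose down, with its head mark at side (262.6,73.6) and top (430.6,130.6). The hub is clear below it. I'll measure the head mark with the same cameras used for the bore.

Run:
```python
from h import *
import pickle
S=pickle.load(open('s1.pkl','rb'))
def mark(n,u,v,r=5):
    g=cv2.cvtColor(S[n]["pixels"],cv2.COLOR_BGR2HSV)[v-r:v+r+1,u-r:u+r+1,1].astype(float)
    w=np.clip(g.max()*.6-g,0,None); y,x=np.mgrid[-r:r+1,-r:r+1]; return [u+(w*x).sum()/w.sum(),v+(w*y).sum()/w.sum()]
m=[mark('side',263,74,3),mark('top',431,131,3)];print(m)
for mm in (m,[(262.6,73.6),(430.6,130.6)]): print(tri([(S['side'],mm[0]),(S['top'],mm[1])]))
print([x[:2] for x in [atz(S['side'],(262,113),.0745),atz(S['top'],(414.6,150.8),.0745)]], ctrl.sense()['eef_pos'])
```

```text
[[np.float64(262.2052106786748), np.float64(73.43229334191058)], [np.float64(430.6963158667254), np.float64(130.1563921913988)]]
(array([ 0.57036265, -0.19620746,  0.17743922]), [0.00033551347454515644, 0.0003355134745452232])
(array([ 0.56956774, -0.19594347,  0.17729546]), [0.00040720188164039886, 0.00040720188164047985])
[array([ 0.57226074, -0.20202641]), array([ 0.57292984, -0.20440921])] [ 0.57013186 -0.19646     0.15058378]
```

>>> servo_tool(
  delta_pos=[
    [-0.005,0.001,0.005],
    [-0.0043,0.0004,0.01],
    [0,0,0.015],
    [0,0,0.01],
    [0,0,0.005],
    [0,0,0],
    [0,0,0],
    [0,0,0],
  ],
  rot=[
    [0,0,0],
    [0,0,0],
    [0,0,0],
    [0,0,0],
    [0,0,0],
    [0,0,0],
    [0,0,0],
    [0,0,0],
  ],
)

```text
time_s: 7.5
eef_pos: [0.5735, -0.2066, 0.1061]
tool_rot: [0.641, 0.767, 0.0, 0.001]
ft_force: [-0.4, -0.2, -0.6]
opening: 0.501
grasp_force: 91.5
```

```bash
python3 go.py .573 -.205 .105
python3 - <<'E'
from h import *
import pickle
S={n:optics.snapshot(n) for n in("side","top")}; pickle.dump(S,open('s2.pkl','wb'))
c=lambda n,x,y,w,h:cv2.resize(S[n]["pixels"][y:y+h,x:x+w],(400,400),interpolation=cv2.INTER_CUBIC)
cv2.imwrite('pics/cd.png',np.hstack([c('side',222,60,80,80),c('top',379,112,80,80)]))
t=np.array([.573,-.205,.1325]);print([proj(S[n],t) for n in S])
E
```

```text
t 7.5 p [ 0.5735 -0.2066  0.1061] f [-0.4 -0.2 -0.6] q [-0.56  0.15 -0.09  1.34  0.    0.83] op 0.501 gf 91.53896927833557
[[-1.781e-01  9.840e-01  1.000e-03]
 [ 9.840e-01  1.781e-01 -5.000e-04]
 [-7.000e-04  9.000e-04 -1.000e+00]]
delta tool [ 0.0016 -0.0002  0.0011]
yaw err about tool z -0.007 z tilt [ 0.001  -0.0005]
[array([[261.58296226,  89.67940834]]), array([[425.79588568, 139.02181326]])]
```

View pics/cd.png

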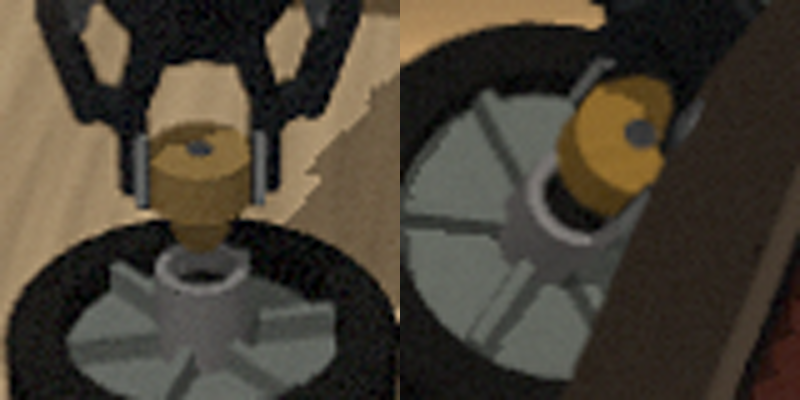

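Both views show the nose just above the hub mouth, with the mark at side (261.6,89.2) and top (426.6,138.0). Checking the offset.

Run:
```python
from h import *
import pickle
S=pickle.load(open('s2.pkl','rb'))
print(tri([(S['side'],(261.6,89.2)),(S['top'],(426.6,138.0))]))
# subpixel refinement of hub rim: template match of hub in first images against itself is moot; compare mouth ellipse again
S=pickle.load(open('s0.pkl','rb'))
for n,(u,v) in(('side',(262,113)),('top',(415,151))):
    g=cv2.resize(cv2.cvtColor(S[n]["pixels"][v-14:v+15,u-14:u+15],cv2.COLOR_BGR2GRAY),None,fx=4,fy=4,interpolation=cv2.INTER_CUBIC)
    _,lab,st,ce=cv2.connectedComponentsWithStats((g<45).astype('uint8'))
    k=lab[58,58]; k=k if k else lab[66,58]
    print(n,st[k],(ce[k]+.5)/4-.5+[u-14,v-14], (st[k][:2]+st[k][2:4]/2)/4-.5+[u-14,v-14])
print(ctrl.sense()['eef_pos'])
```

```text
(array([ 0.57376355, -0.20623581,  0.13327376]), [0.0007207353612433452, 0.0007207353612431976])
side [ 40  61  35   9 230] [261.84673913 114.97065217] [261.875 114.875]
top [  28   35   51   50 1968] [413.87055386 151.5992124 ] [413.875 151.5  ]
[ 0.57354664 -0.2065693   0.10609545]
```

>>> servo_tool(
  delta_pos=[
    [0.0013,-0.0005,0],
    [0,0,0.002],
    [0,0,0.003],
    [0,0,0.003],
    [0,0,0.003],
    [0,0,0.003],
    [0,0,0.002],
    [0,0,0],
  ],
  rot=[
    [0,0,0],
    [0,0,0],
    [0,0,0],
    [0,0,0],
    [0,0,0],
    [0,0,0],
    [0,0,0],
    [0,0,0],
  ],
)

```text
time_s: 8.4
eef_pos: [0.5722, -0.205, 0.089]
tool_rot: [0.641, 0.767, 0.0, -0.0]
ft_force: [0.7, -0.2, -0.9]
opening: 0.499
grasp_force: 91.5
```

>>> servo_tool(
  delta_pos=[
    [0,0,0.001],
    [0,0,0.001],
    [0,0,0.001],
    [0,0,0.001],
    [0,0,0.001],
    [0,0,0],
    [0,0,0],
    [0,0,0],
  ],
  rot=[
    [0,0,0],
    [0,0,0],
    [0,0,0],
    [0,0,0],
    [0,0,0],
    [0,0,0],
    [0,0,0],
    [0,0,0],
  ],
)

```text
time_s: 9.2
eef_pos: [0.5725, -0.2052, 0.0845]
tool_rot: [0.641, 0.767, 0.0, 0.0]
ft_force: [0.3, 0.1, -2.0]
opening: 0.501
grasp_force: 91.5
```

>>> servo_tool(
  delta_pos=[
    [0,0,0.001],
    [0,0,0.001],
    [0,0,0.001],
    [0,0,0.001],
    [0,0,0.001],
    [0,0,0],
    [0,0,0],
    [0,0,0],
  ],
  rot=[
    [0,0,0],
    [0,0,0],
    [0,0,0],
    [0,0,0],
    [0,0,0],
    [0,0,0],
    [0,0,0],
    [0,0,0],
  ],
)

```text
time_s: 10.0
eef_pos: [0.5726, -0.2053, 0.0807]
tool_rot: [0.641, 0.767, -0.0, 0.0]
ft_force: [-4.8, 1.7, 7.7]
opening: 0.503
grasp_force: 91.8
```

>>> servo_tool(
  delta_pos=[
    [0.0004,-0.0007,0],
    [0,0,0.001],
    [0,0,0.001],
    [0,0,0.001],
    [0,0,0.001],
    [0,0,0],
    [0,0,0],
    [0,0,0],
  ],
  rot=[
    [0,0,0],
    [0,0,0],
    [0,0,0],
    [0,0,0],
    [0,0,0],
    [0,0,0],
    [0,0,0],
    [0,0,0],
  ],
)

```text
time_s: 10.8
eef_pos: [0.5725, -0.2053, 0.0771]
tool_rot: [0.641, 0.768, 0.0, 0.001]
ft_force: [-1.4, 1.7, 8.9]
opening: 0.5
grasp_force: 91.8
```

>>> servo_tool(
  delta_pos=[
    [0,0,0.0005],
    [0,0,0.0005],
    [0,0,0.0005],
    [0,0,0.0005],
    [0,0,0.0005],
    [0,0,0.0005],
    [0,0,0.0005],
    [0,0,0],
  ],
  rot=[
    [0,0,0],
    [0,0,0],
    [0,0,0],
    [0,0,0],
    [0,0,0],
    [0,0,0],
    [0,0,0],
    [0,0,0],
  ],
)

```text
time_s: 11.6
eef_pos: [0.5725, -0.2053, 0.0737]
tool_rot: [0.641, 0.768, 0.0, 0.001]
ft_force: [-2.1, 1.7, 9.8]
opening: 0.5
grasp_force: 91.8
```

>>> servo_tool(
  delta_pos=[
    [0,0,0.0003],
    [0,0,0.0003],
    [0,0,0.0003],
    [0,0,0.0003],
    [0,0,0],
    [0,0,0],
    [0,0,0],
    [0,0,0],
  ],
  rot=[
    [0,0,0],
    [0,0,0],
    [0,0,0],
    [0,0,0],
    [0,0,0],
    [0,0,0],
    [0,0,0],
    [0,0,0],
  ],
)

```text
time_s: 12.4
eef_pos: [0.5725, -0.2053, 0.0725]
tool_rot: [0.641, 0.768, 0.0, 0.001]
ft_force: [-2.2, 1.5, 9.8]
opening: 0.5
grasp_force: 91.9
```

>>> servo_tool(
  delta_pos=[
    [0,0,0.0003],
    [0,0,0.0003],
    [0,0,0.0002],
    [0,0,0],
    [0,0,0],
    [0,0,0],
    [0,0,0],
    [0,0,0],
  ],
  rot=[
    [0,0,0],
    [0,0,0],
    [0,0,0],
    [0,0,0],
    [0,0,0],
    [0,0,0],
    [0,0,0],
    [0,0,0],
  ],
)

```text
time_s: 13.2
eef_pos: [0.5725, -0.2053, 0.0717]
tool_rot: [0.641, 0.767, 0.0, 0.001]
ft_force: [-1.6, 1.7, 10.1]
opening: 0.505
grasp_force: 91.9
```

>>> servo_tool(
  delta_pos=[
    [0,0,0.0003],
    [0,0,0.0003],
    [0,0,0],
    [0,0,0],
    [0,0,0],
    [0,0,0],
    [0,0,0],
    [0,0,0],
  ],
  rot=[
    [0,0,0],
    [0,0,0],
    [0,0,0],
    [0,0,0],
    [0,0,0],
    [0,0,0],
    [0,0,0],
    [0,0,0],
  ],
)

```text
time_s: 14.0
eef_pos: [0.5725, -0.2053, 0.0716]
tool_rot: [0.641, 0.768, 0.0, 0.001]
ft_force: [-4.0, 2.1, 13.3]
opening: 0.504
grasp_force: 92.2
```

>>> servo_tool(
  delta_pos=[
    [0,0,0.0004],
    [0,0,0.0004],
    [0,0,0],
    [0,0,0],
    [0,0,0],
    [0,0,0],
    [0,0,0],
    [0,0,0],
  ],
  rot=[
    [0,0,0],
    [0,0,0],
    [0,0,0],
    [0,0,0],
    [0,0,0],
    [0,0,0],
    [0,0,0],
    [0,0,0],
  ],
)

```text
time_s: 14.8
eef_pos: [0.5726, -0.2053, 0.0716]
tool_rot: [0.641, 0.768, 0.0, 0.001]
ft_force: [-6.5, 4.1, 19.2]
opening: 0.504
grasp_force: 92.8
```

Force climbed to about 20 N while z stayed at 0.0716, which is the predicted home height. Stopping the press and letting go.

>>> servo_tool(
  delta_pos=[
    [0,0,-0.0004],
    [0,0,-0.0004],
    [0,0,0],
    [0,0,0],
    [0,0,0],
    [0,0,0],
    [0,0,0],
    [0,0,0],
  ],
  rot=[
    [0,0,0],
    [0,0,0],
    [0,0,0],
    [0,0,0],
    [0,0,0],
    [0,0,0],
    [0,0,0],
    [0,0,0],
  ],
)

```text
time_s: 15.6
eef_pos: [0.5726, -0.2053, 0.0716]
tool_rot: [0.641, 0.768, 0.0, 0.001]
ft_force: [-3.7, 2.8, 13.1]
opening: 0.5
grasp_force: 92.7
```

>>> servo_tool(
  delta_pos=[
    [0,0,0],
    [0,0,0],
    [0,0,0],
    [0,0,0],
    [0,0,0],
    [0,0,0],
    [0,0,0],
    [0,0,0],
  ],
  rot=[
    [0,0,0],
    [0,0,0],
    [0,0,0],
    [0,0,0],
    [0,0,0],
    [0,0,0],
    [0,0,0],
    [0,0,0],
  ],
  claw=1,
)

```text
time_s: 16.4
eef_pos: [0.5717, -0.2049, 0.0693]
tool_rot: [0.641, 0.768, 0.0, -0.0]
ft_force: [-1.0, 0.1, -0.5]
opening: 1.006
grasp_force: 0.0
```

>>> servo_tool(
  delta_pos=[
    [0,0,-0.005],
    [0,0,-0.015],
    [0,0,-0.02],
    [0,0,-0.02],
    [0,0,-0.02],
    [0,0,-0.02],
    [0,0,-0.01],
    [0,0,0],
  ],
  rot=[
    [0,0,0],
    [0,0,0],
    [0,0,0],
    [0,0,0],
    [0,0,0],
    [0,0,0],
    [0,0,0],
    [0,0,0],
  ],
)

```text
time_s: 17.2
eef_pos: [0.5726, -0.2055, 0.1818]
tool_rot: [0.641, 0.767, 0.0, 0.002]
ft_force: [0.1, -0.5, -0.6]
opening: 1.003
grasp_force: 0.0
```

Run:
```python
from h import *
import pickle
S={n:optics.snapshot(n) for n in("side","top")}; pickle.dump(S,open('s3.pkl','wb'))
c=lambda n,x,y,w,h:cv2.resize(S[n]["pixels"][y:y+h,x:x+w],(400,400),interpolation=cv2.INTER_CUBIC)
cv2.imwrite('pics/ef.png',np.hstack([c('side',222,70,80,80),c('top',379,112,80,80)]))
print([proj(S[n],[.5725,-.205,.097]) for n in S])
```

```text
[array([[261.97289195, 103.67041917]]), array([[418.97490077, 146.65894849]])]
```

View pics/ef.png

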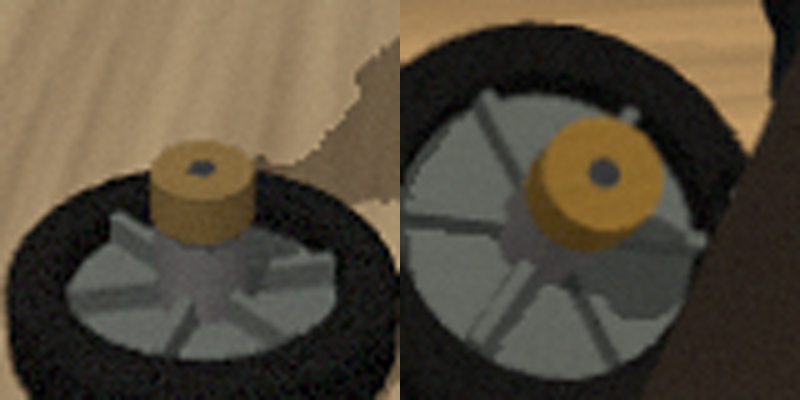

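The head sits flat on the hub face. Its mark is at side (262.2,103.2) and top (419.2,146.2), within 0.5 px of the seated prediction, and the gripper is clear. Handing in.

Run:
```python
from h import *
import pickle
S=pickle.load(open('s3.pkl','rb'))
print(tri([(S['side'],(262.2,103.2)),(S['top'],(419.2,146.2))]))
print(job.job_done())
```

```text
(array([ 0.57233598, -0.20478466,  0.0986071 ]), [0.00042452912877418943, 0.0004245291287743093])
the job is handed in; nothing more can be done
None
```

The round-headed bushing is pressed home in the hub bore: the force rose to about 20 N with the head on the hub face, I released it and handed the job in at about 17 s, and the other two bushings were not touched.

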